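Close the clamp bar over the cooling block and lock it with the pin

ROBOT

A 7-joint arm with a two-finger parallel gripper is mounted at the origin on the work surface. World frame = base frame: x ahead of the robot, y to its left, z up, the work surface at z = 0. Lengths are in m, angles in rad, forces in N, time in s.
With the tool pointing down it reaches from about 0.425 to 0.875 m from the base axis. Payload 4.7 kg.
Tool frame: the origin (TCP) lies at the very end of the fingers, on their centre line; the grasp point (between the pads) lies 19 mm behind it; z points along the fingers, y is the line along which they close (so a half turn about z gives the same grasp; the last joint's range is limited). The gripper opens to 87 mm and grips with 3 to 60 N. Pads are 19 mm wide; open, the fingers measure 117 mm over their backs; the gripper's body (75 mm by 190 mm) begins 51 mm behind the grasp point.
Start: joints at [1.234, 0.321, -0.07, 1.45, 0.023, 1.371, -0.057], TCP at [0.223, -0.61, 0.223] pointing down, gripper open.
Joint ranges: [-2.86, 2.86], [-0.3, 2.09], [-1.38, 1.24], [0.06, 2.45], [-1.56, 4.7], [0.09, 2.05], [-2.69, 2.69]. Speed limits (rad/s): [2.57, 2.57, 3.14, 3.14, 3.14, 3.14, 3.14].

INTERFACE

Orientations are given as a rotation vector (axis times angle).
In Python, from bench import ctrl gives the robot as it stands.
- The arm moves only by the tool jog_arm, never from a script. Its argument "commands" is a list of rows, each a list of 7 numbers: the opening, from 0 (shut) to 1 (fully open), then the shift along the world's x, y, z scaled (see below), then the turn, a rotation vector about the world's x, y, z scaled (see below). A call has exactly 5 rows; each row is the pose to reach, as a shift and turn from the pose commanded when the call began; what a row does not reach only later rows make up. The controller multiplies each number of a shift by 0.5 m and each number of a turn by 30 degrees. A row lasts 1/12 s, in which the tool goes at most 41.7 mm and 7.16 degrees, less where a joint would pass 70% of its speed; a pose out of reach is approached as far as the arm can. A call with a number of a shift or a turn outside -1 to 1 is refused whole. A call with a gripper value outside its range is refused whole. The fingers move at their own pace and stop on an object; "grip_force" is the grip in N (left out, the last holds). Time passes only in rows, so rows that repeat a pose let the fingers close, or fill a call up. It gives the time, the measured TCP pose, the force, the opening and the grip force at its end, in the units of the state.
- ctrl.get_state(): the state, without advancing time (a new reading comes with each control period).
- ctrl.get_image(name): name is "side" or "top"; returns a dict with "frame" (480x640x3 uint8, red, green, blue), "vfov" (degrees; the focal length in pixels is half the picture's height over the tangent of half this angle, whatever the lens; pixels are square), "cx", "cy" (the principal point, pixels), "distortion" ([k1, k2, p1, p2, k3] as OpenCV has them; the pictures are not rectified), "camera_from_world" (4x4, takes a point from world to camera coordinates). Camera axes: x right, y down, z forward; pixel columns grow to the right and rows downward; lengths in m; the calibration is good to about 2 mm. A picture is of the moment at which its call begins. There is no depth.
- ctrl.close_job(): hands the job in; it is judged then, once.
The state is a dict: "time": time; "joint_positions": joint angles; "qd": joint speeds; "joint_torque": joint torques, N m; "position": TCP position; "tool_rot": TCP orientation; "ft_force": force on the tool from outside, world axes, zero at the start; "torque": the same for the moment, N m; "grip_width": opening from 0.0 (shut) to 1.0 (fully open); "grip_force": force on a finger pad.
Only numpy, scipy, OpenCV 4.12 (cv2) and the standard library are available. Lean on these libraries where they do the work, as an engineer would, in place of code of your own. Each camera call takes 0.05 s, during which the arm holds its last target. There are 200 camera calls.

TASK

Swing the steel clamp bar back across the graphics card's cooling block until the hole in its free end lines up with the hole in the lug on the fixture. Then take the locking pin from its stand and push it down through both holes until its collar rests on the bar, and let go. Leave the other things on the bench where they are.

Things in the scene. Friction and masses are not known exactly. Their poses are not given: they have to be found in the camera images.
- bar (a joint): Angle (rad) of the steel clamp bar about its upright pivot on the fixture. 0: the bar lies across the card with its hole exactly over the lug's hole; it grows as the free end swings away towards the fixture's -x side (clockwise seen from above). Starts 0.45 to 1.15. Travel -0.35 to 1.35: there is no stop at 0, it can be overshot. Friction (about 0.15 N m) holds it where it is left.
- fixture: Fixed aluminium base plate 270 x 280 x 12 mm carrying a black card with a clear cooling block (top 39 mm above the bench). Origin: centre of the underside, on the bench; z up. In its frame the bar's pivot is at (0, +100) mm and the lug's hole at (0, -90) mm; the bar opens to its -x side.
- pivot (a point): The point on the bar's vertical pivot axis level with the bar's top face, 63 mm above the bench (a 24 mm hub rises 6 mm above that).
- bar_hole (a point): Centre of the round hole (13 mm dia., through) near the free end of the bar, at the bar's top face, 63 mm above the bench, 190 mm from the pivot axis. The bar is 30 mm wide, 10 mm thick (53 to 63 mm above the bench) and ends 26 mm beyond the hole.
- bar_handle (a point): Centre of the top of the round black handle standing on the bar: 20 mm dia., 36 mm tall, 63 to 99 mm above the bench, 115 mm from the pivot axis on the line from pivot to hole.
- lug_hole (a point): Centre of the mouth of the round hole (13 mm dia., through) in the lug, at the lug's top face, 52 mm above the bench. The lug is a dark steel bridge 44 x 44 mm, top plate 12 mm thick, open below between its two side legs; it lies 190 mm from the pivot axis. The bar passes 1 mm above it.
- pin: Loose steel locking pin, 80 g, standing upright in its stand. Origin: centre of its bottom tip; z runs up the pin to its head. Shank 10 mm dia., 42 mm long, its lowest 10 mm tapered to 5 mm; then a collar 24 mm dia. from 42 to 46 mm; then a round grip 16 mm dia. from 46 to 80 mm. Fully home in the bar its origin is 21 mm above the bench.
- stand: Fixed grey block 50 x 50 x 45 mm with one upright hole 13 mm dia., 42 mm deep, in the middle of its top; the pin's collar rests on its top face. Origin: centre of its underside. It stands to the left or to the right of the fixture.
- tray: Bystander: white open tray 100 x 100 x 25 mm with four pockets, on the other side of the fixture from the stand. Origin: centre of its underside.
- canister: Bystander: upright canister 80 mm dia., 170 mm tall. Origin: centre of its underside.
- screwdriver: Bystander: screwdriver about 200 mm long lying on the bench to the right of the fixture. Origin: middle of its underside.
Mind the look-alikes: they are no part of the job. Of the things like the pin, leave any that is orange; of the rest the smaller one is meant.

How it is judged:
By the outcome, as a careful person would: the job done as asked, in the order asked, and still so for the second after the job is handed in, with the robot touching nothing.
It also fails if it takes over 72 s, if anything falls off the work surface, if the arm or the gripper's body presses on something with over 40 N, if the wrist force passes 120 N, or if a joint passes its speed limit or range.

## Working session

There is one attempt and no reset: what is moved stays moved. The work goes in short steps, Python scripts to look and compute and a tool call to move; the robot and the scene stay as the last step left them, time stands still between calls to the robot, and variables do not carry over. Pictures are saved under pics/ and viewed, at most 10 in all, crops included, and the job is handed in when it is done.

Besides the shell and the picture viewer there is one more tool, called by a JSON object that holds its "api" and its "payload". jog_arm: Moves the arm, as the interface text tells. Shifts and turns lie within -1 to 1; 1 stands for 0.5 m of shift or 30 degrees of turn. Its arguments: {"type":"object","properties":{"commands":{"type":"array","items":{"type":"array","items":{"type":"number","minimum":-1,"maximum":1}}},"grip_force":{"type":"number"}},"required":["commands"]}

```bash
mkdir -p pics
cat > h.py <<'E'
from bench import ctrl
import numpy as np, cv2
def cam(name):
    d=ctrl.get_image(name); h=d['frame'].shape[0]
    f=h/2/np.tan(np.radians(d['vfov'])/2)
    K=np.array([[f,0,d['cx']],[0,f,d['cy']],[0,0,1]])
    return d['frame'],K,np.array(d['distortion'],float),np.array(d['camera_from_world'])
def save(img,p): cv2.imwrite(p,img[:,:,::-1])
def w(c,uv,z):
    _,K,D,T=c
    p=cv2.undistortPoints(np.array([[uv]],float),K,D)[0,0]
    r=T[:3,:3].T@np.array([p[0],p[1],1]); o=-T[:3,:3].T@T[:3,3]
    return o+r*(z-o[2])/r[2]
def px(c,P):
    _,K,D,T=c
    return cv2.projectPoints(np.array(P,float).reshape(-1,1,3),cv2.Rodrigues(T[:3,:3])[0],T[:3,3],K,D)[0][:,0]
E
python3 - <<'E'
from h import *
for n in('top','side'):
    c=cam(n);save(c[0],f'pics/{n}0.png');print(n,c[1][0,0],c[2],(-c[3][:3,:3].T@c[3][:3,3]).round(3),c[3].round(3).tolist())
    np.savez(n+'0.npz',*c)
s=ctrl.get_state();print(s)
E
```

```text
top 460.8144600808597 [-0.08604614  0.          0.          0.          0.        ] [0.365 0.04  1.219] [[0.02, -1.0, 0.019, 0.009], [-0.986, -0.023, -0.163, 0.56], [0.164, -0.015, -0.986, 1.144], [0.0, 0.0, 0.0, 1.0]]
side 492.8259094988515 [-0.11816134  0.          0.          0.          0.        ] [0.188 0.834 0.63 ] [[-0.915, -0.403, -0.005, 0.511], [-0.206, 0.478, -0.854, 0.179], [0.346, -0.781, -0.52, 0.913], [0.0, 0.0, 0.0, 1.0]]
{'time': 0.1, 'joint_positions': array([ 1.23408072,  0.32175194, -0.07011695,  1.4515577 ,  0.02259349,
        1.37080247, -0.05691525]), 'qd': array([ 1.43066619e-03, -1.73124266e-03, -7.53204575e-06, -4.22071586e-03,
       -4.99043937e-04,  2.20753015e-03, -1.21126460e-03]), 'joint_torque': array([ 5.13778741e-04, -4.92567873e+01, -4.05530417e-01, -3.13396454e+01,
       -6.41408237e-02,  3.94438673e-02,  8.09658150e-05]), 'position': array([ 0.22318499, -0.60994955,  0.22156679]), 'tool_rot': array([-3.09171042e+00, -5.48008317e-01,  5.93382750e-04]), 'ft_force': array([-0.08256226,  0.84971688, -0.10613335]), 'torque': array([ 0.04037358, -0.01536891, -0.00278602]), 'grip_force': 0.0, 'grip_width': 1.0024324148734518}
```

View pics/top0.png

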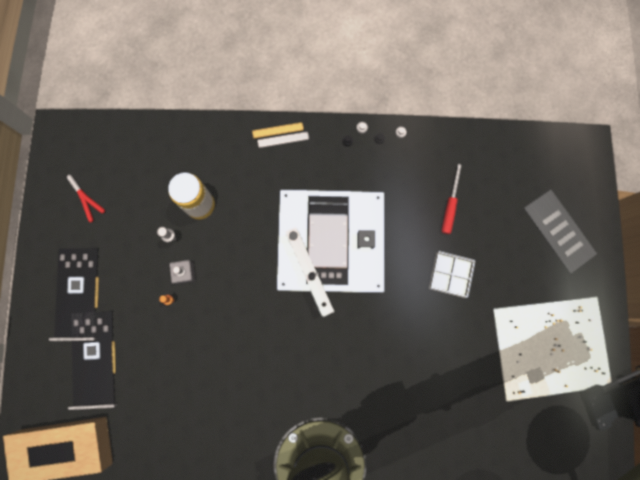

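View pics/side0.png

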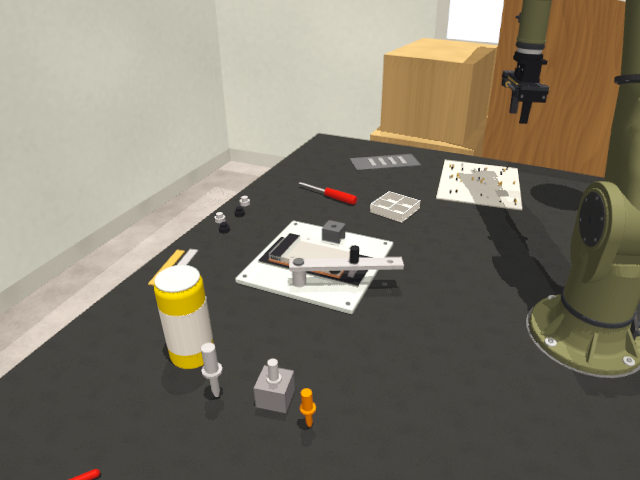

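The pictures show the pivot at top (293,237), the lug at (366,239), the bar's free end at (323,304) and its handle at (312,276).

Pin candidates in the side view:
- a large steel one standing at (211,370)
- a steel one in the grey stand at (273,372)
- an orange one at (308,408)

The smaller non-orange one, in the stand, fits the description. I'll confirm it with enlarged crops.

Run:
```python
from h import *
c=np.load('side0.npz');i=c['arr_0']
a=cv2.resize(i[330:440,180:330],None,fx=5.3,fy=5.3,interpolation=cv2.INTER_CUBIC);save(a,'pics/c1.png')
i=np.load('top0.npz')['arr_0']
a=cv2.resize(i[215:325,265:395],None,fx=5,fy=5,interpolation=cv2.INTER_CUBIC)
save(a,'pics/c2.png')
a=cv2.resize(i[220:310,145:205],None,fx=6,fy=6,interpolation=cv2.INTER_CUBIC);save(a,'pics/c3.png')
```

```text
(no output)
```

View pics/c1.png

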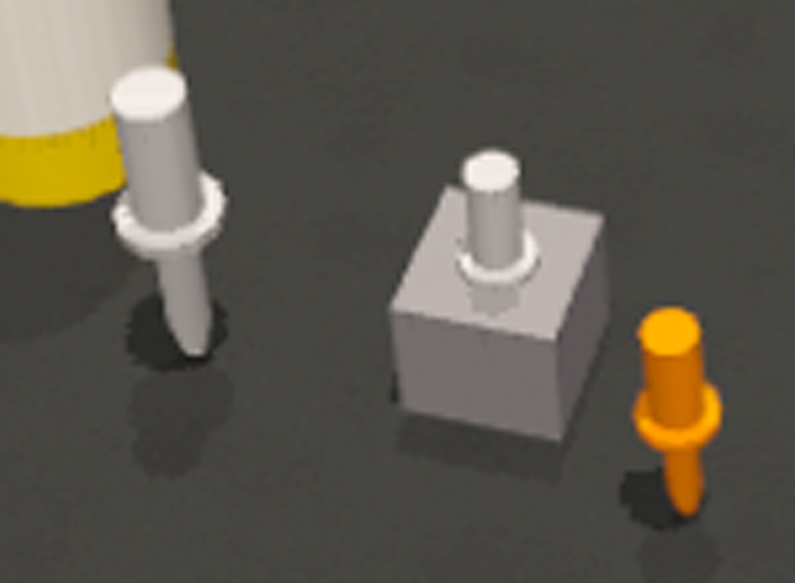

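View pics/c2.png

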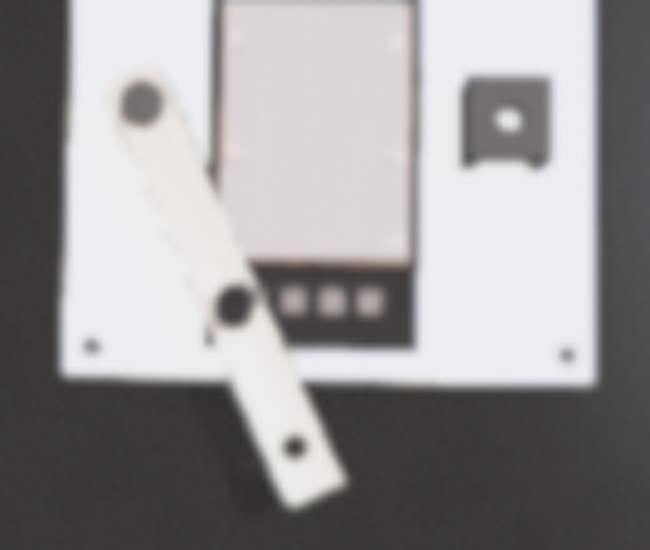

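View pics/c3.png

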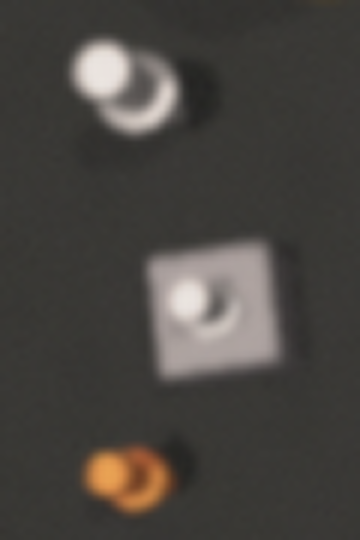

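The crops confirm it: the big steel pin is at left, the smaller steel pin is in the stand (side crop 491,172), and the orange one is at right. Now the positions.

Run:
```python
from h import *
L=lambda n:[np.load(n+'0.npz')[k] for k in('arr_0','arr_1','arr_2','arr_3')]
t=L('top');s=L('side')
f=lambda x,y,k,ox,oy:((x+.5)/k-.5+ox,(y+.5)/k-.5+oy)
g=lambda x,y:f(x,y,5,265,215)
lug=w(t,g(508,120),.052);piv=w(t,g(142,104),.069);bh=w(t,g(294,447),.063);hd=w(t,g(235,306),.099)
print('lug',lug,'piv',piv,'bh',bh,'hd',hd)
print(np.linalg.norm((lug-piv)[:2]),np.linalg.norm((bh-piv)[:2]),np.linalg.norm((hd-piv)[:2]))
a=lambda v:np.arctan2(v[1],v[0])
print('ang lug',a(lug-piv),'bar',a(bh-piv),a(hd-piv))
print('pin top', w(t,f(188,300,6,145,220),.083),'side',w(s,f(491,172,5.3,180,330),.083))
print('hub side',w(s,(298,262),.069),'hd side',w(s,(354,248),.099))
print('stand corners',[w(t,f(*p,6,145,220),.045)[:2].round(4) for p in((148,258),(268,240),(284,358),(160,380))])
R=cv2.Rodrigues(ctrl.get_state()['tool_rot'])[0];print(R.round(3))
```

```text
lug [ 0.57401394 -0.10716217  0.052     ] piv [0.57478337 0.08112208 0.069     ] bh [0.40386027 0.00068041 0.063     ] hd [0.47037486 0.03190087 0.099     ]
0.18828581869135153 0.18890624299728045 0.11542904368274445
ang lug -1.5748828630527945 bar -2.70171528339001 -2.701061890973256
pin top [0.47920034 0.36903152 0.083     ] side [0.4785754  0.36925056 0.083     ]
hub side [0.57289191 0.08766891 0.069     ] hd side [0.47070331 0.03700449 0.099     ]
stand corners [array([0.5006, 0.3986]), array([0.5097, 0.3472]), array([0.4593, 0.3371]), array([0.4485, 0.3898])]
[[ 0.939  0.344 -0.001]
 [ 0.344 -0.939  0.002]
 [-0.    -0.002 -1.   ]]
```

{"api": "jog_arm", "payload": {"commands": [[1, 0.07, 0.035, 0, 0, 0, 0.2], [1, 0.14, 0.07, 0, 0, 0, 0.4], [1, 0.21, 0.105, 0, 0, 0, 0.6], [1, 0.28, 0.14, 0, 0, 0, 0.8], [1, 0.35, 0.18, 0, 0, 0, 1.0]], "grip_force": 10}}

```text
time: 0.52
position: [0.3994, -0.5196, 0.2221]
tool_rot: [-2.843, -1.336, 0.001]
ft_force: [0.3, -1.1, -0.1]
grip_width: 0.998
grip_force: 0.0
```

{"api": "jog_arm", "payload": {"commands": [[1, 0.04, 0.07, 0, 0, 0, 0.1], [1, 0.08, 0.14, 0, 0, 0, 0.2], [1, 0.11, 0.21, 0, 0, 0, 0.27], [1, 0.14, 0.28, 0, 0, 0, 0.27], [1, 0.17, 0.35, 0, 0, 0, 0.27]]}}

```text
time: 0.93
position: [0.4837, -0.3435, 0.2221]
tool_rot: [-2.744, -1.528, 0.001]
ft_force: [0.4, 0.8, 0.1]
grip_width: 1.001
grip_force: 0.0
```

{"api": "jog_arm", "payload": {"commands": [[1, 0, 0.08, 0, 0, 0, 0], [1, 0, 0.16, 0, 0, 0, 0], [1, 0, 0.24, 0, 0, 0, 0], [1, 0, 0.32, 0, 0, 0, 0], [1, 0, 0.4, 0, 0, 0, 0]]}}

```text
time: 1.35
position: [0.4827, -0.1435, 0.2222]
tool_rot: [-2.745, -1.528, 0.001]
ft_force: [0.7, 0.3, -0.6]
grip_width: 1.0
grip_force: 0.0
```

Run:
```python
from h import *
s=ctrl.get_state();print(s['time'],s['position'],s['joint_positions'].round(2),s['ft_force']);R=cv2.Rodrigues(s['tool_rot'])[0];print(R[:,1],R[:,2],np.degrees(np.arctan2(R[1,1],R[0,1])))
```

```text
1.35 [ 0.4827083  -0.14350822  0.2222058 ] [ 0.72  0.03 -0.49  1.79  0.02  1.32 -0.33] [ 0.65359438  0.29266861 -0.57457092]
[ 8.49799474e-01 -5.27105977e-01 -3.77637327e-04] [-5.72983178e-04 -2.07327467e-04 -9.99999814e-01] -31.810127598119962
```

{"api": "jog_arm", "payload": {"commands": [[1, -0.006, 0.075, 0, 0, 0, 0], [1, -0.012, 0.15, 0, 0, 0, 0], [1, -0.018, 0.225, 0, 0, 0, 0], [1, -0.024, 0.3, -0.02, 0, 0, 0], [1, -0.024, 0.352, -0.05, 0, 0, 0]]}}

```text
time: 1.77
position: [0.4713, 0.0345, 0.1986]
tool_rot: [2.741, 1.531, 0.004]
ft_force: [0.2, 1.2, -0.5]
grip_width: 0.996
grip_force: 0.0
```

{"api": "jog_arm", "payload": {"commands": [[1, 0, 0, -0.06, 0, 0, 0], [1, 0, 0, -0.12, 0, 0, 0], [1, 0, 0, -0.18, 0, 0, 0], [1, 0, 0, -0.22, 0, 0, 0], [1, 0, 0, -0.25, 0, 0, 0]]}}

```text
time: 2.18
position: [0.4694, 0.0306, 0.07]
tool_rot: [-2.743, -1.528, 0.005]
ft_force: [0.1, 0.9, 0.6]
grip_width: 1.0
grip_force: 0.0
```

{"api": "jog_arm", "payload": {"commands": [[0.5, 0, 0, 0, 0, 0, 0], [0.3, 0, 0, 0, 0, 0, 0], [0.15, 0, 0, 0, 0, 0, 0], [0.1, 0, 0, 0, 0, 0, 0], [0.1, 0, 0, 0, 0, 0, 0]], "grip_force": 10}}

```text
time: 2.6
position: [0.4723, 0.0305, 0.0738]
tool_rot: [2.744, 1.527, 0.003]
ft_force: [-0.3, -0.5, 0.9]
grip_width: 0.709
grip_force: 0.0
```

Run:
```python
from h import *
s=ctrl.get_state();print(s)
c=cam('side');a=cv2.resize(c[0][180:330,230:430],None,fx=4,fy=4);save(a,'pics/g1.png')
```

```text
{'time': 2.6, 'joint_positions': array([ 0.53208276,  0.12421224, -0.68181594,  2.03108669,  0.09310084,
        1.01358773, -0.75041018]), 'qd': array([-7.15344775e-04,  1.34940117e-03,  8.20503279e-05,  4.84495659e-03,
        2.86660913e-04, -1.78015275e-03, -7.12775700e-04]), 'joint_torque': array([-9.74021677e-03, -2.77414370e+01, -2.13819601e+00, -2.69847447e+01,
       -5.79406426e-02, -2.64662557e-02,  2.01516603e-03]), 'position': array([0.47233413, 0.03046963, 0.07379355]), 'tool_rot': array([2.7438866 , 1.52672014, 0.00280219]), 'ft_force': array([-0.26263469, -0.51727847,  0.86847875]), 'torque': array([ 0.00170031, -0.04424548, -0.00676069]), 'grip_force': 0.0, 'grip_width': 0.7090780011949986}
```

View pics/g1.png

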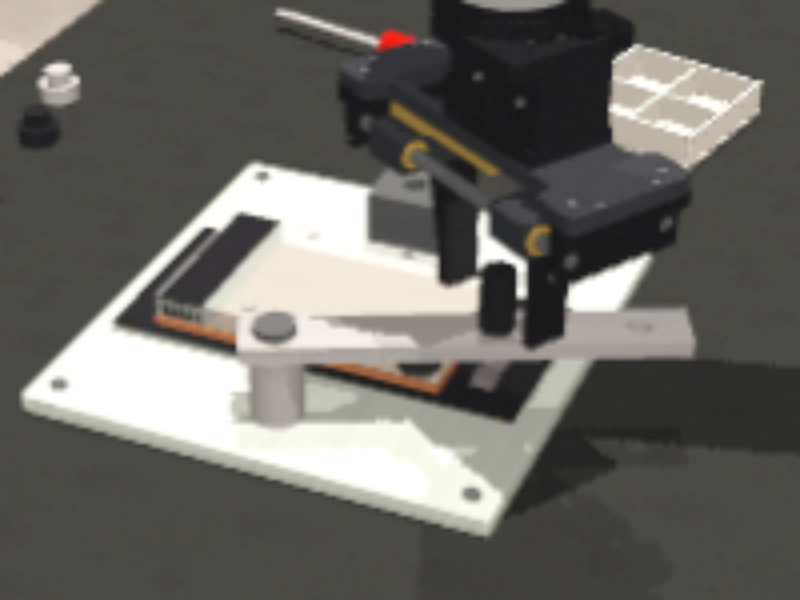

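The handle (crop 498,298) is between the two fingers. I'll carry on closing.

{"api": "jog_arm", "payload": {"commands": [[0.1, 0, 0, 0, 0, 0, 0], [0.1, 0, 0, 0, 0, 0, 0], [0.1, 0, 0, 0, 0, 0, 0], [0.1, 0, 0, 0, 0, 0, 0], [0.1, 0, 0, 0, 0, 0, 0]]}}

```text
time: 3.07
position: [0.4713, 0.0305, 0.0726]
tool_rot: [2.745, 1.528, -0.0]
ft_force: [-0.4, 0.0, -0.1]
grip_width: 0.277
grip_force: 0.0
```

{"api": "jog_arm", "payload": {"commands": [[0.1, 0, 0, 0, 0, 0, 0], [0.1, 0, 0, 0, 0, 0, 0], [0.1, 0, 0, 0, 0, 0, 0], [0.1, 0, 0, 0, 0, 0, 0], [0.1, 0, 0, 0, 0, 0, 0]]}}

```text
time: 3.48
position: [0.4715, 0.0306, 0.0726]
tool_rot: [2.745, 1.528, 0.0]
ft_force: [1.5, -0.5, -1.2]
grip_width: 0.225
grip_force: 10.0
```

Run:
```python
from h import *
s=ctrl.get_state();print(s['position'],s['ft_force'],s['grip_width'],s['grip_force'])
p=np.array([.5747,.0817])
for th in np.linspace(-2.701,-1.575,11): q=p+.115*np.array([np.cos(th),np.sin(th)]);print(q.round(4),((q-[.4705,.0325])/.5).round(3))
```

```text
[0.47148929 0.03057078 0.07259376] [ 1.46188639 -0.4816394  -1.22878764] 0.22474995128573888 9.999997538980097
[0.4707 0.0327] [0. 0.]
[0.4769 0.0213] [ 0.013 -0.022]
[0.4843 0.0107] [ 0.028 -0.044]
[0.4928 0.001 ] [ 0.045 -0.063]
[ 0.5024 -0.0077] [ 0.064 -0.08 ]
[ 0.5129 -0.0153] [ 0.085 -0.096]
[ 0.5242 -0.0216] [ 0.107 -0.108]
[ 0.5361 -0.0266] [ 0.131 -0.118]
[ 0.5485 -0.0303] [ 0.156 -0.126]
[ 0.5613 -0.0325] [ 0.182 -0.13 ]
[ 0.5742 -0.0333] [ 0.207 -0.132]
```

{"api": "jog_arm", "payload": {"commands": [[0.1, 0.013, -0.022, 0, 0, 0, 0], [0.1, 0.028, -0.043, 0, 0, 0, 0], [0.1, 0.045, -0.062, 0, 0, 0, 0], [0.1, 0.064, -0.078, 0, 0, 0, 0], [0.1, 0.085, -0.093, 0, 0, 0, 0]]}}

```text
time: 3.9
position: [0.5118, -0.0172, 0.0721]
tool_rot: [-2.744, -1.527, 0.008]
ft_force: [-4.3, -0.2, 4.8]
grip_width: 0.228
grip_force: 10.0
```

{"api": "jog_arm", "payload": {"commands": [[0.1, 0.022, -0.012, 0, 0, 0, 0], [0.1, 0.046, -0.022, 0, 0, 0, 0], [0.1, 0.071, -0.03, 0, 0, 0, 0], [0.1, 0.097, -0.034, 0, 0, 0, 0], [0.1, 0.12, -0.035, 0, 0, 0, 0]]}}

```text
time: 4.32
position: [0.573, -0.0348, 0.0721]
tool_rot: [-2.745, -1.526, 0.006]
ft_force: [-3.5, 0.1, 3.2]
grip_width: 0.227
grip_force: 10.0
```

{"api": "jog_arm", "payload": {"commands": [[0.1, 0, 0, 0, 0, 0, 0], [0.1, 0, 0, 0, 0, 0, 0], [0.1, 0, 0, 0, 0, 0, 0], [0.1, 0, 0, 0, 0, 0, 0], [0.1, 0, 0, 0, 0, 0, 0]]}}

```text
time: 4.73
position: [0.5732, -0.0347, 0.0722]
tool_rot: [2.745, 1.526, -0.002]
ft_force: [2.6, -4.7, -5.9]
grip_width: 0.226
grip_force: 10.0
```

Run:
```python
from h import *
s=ctrl.get_state();print(s['position'],s['ft_force'],s['grip_width'],s['grip_force'])
for n in('top','side'):
    c=cam(n);np.savez(n+'1.npz',*c)
    p=px(c,[.574,-.108,.06])[0].astype(int);print(n,p)
    if n=='top': a=cv2.resize(c[0][215:325,265:395],None,fx=5,fy=5,interpolation=cv2.INTER_CUBIC)
    else: b=cv2.resize(c[0][p[1]-60:p[1]+50,p[0]-65:p[0]+65],None,fx=5,fy=5,interpolation=cv2.INTER_CUBIC)
o=np.hstack([a,b]);o=cv2.resize(o,(800,int(800*o.shape[0]/o.shape[1])));save(a,'pics/t1.png');save(b,'pics/s1.png');save(o,'pics/o1.png')
```

```text
[ 0.57322024 -0.03468868  0.07217983] [ 2.64422617 -4.67626089 -5.86011597] 0.22629732378972411 10.000142322387546
top [366 238]
side [334 222]
```

View pics/o1.png

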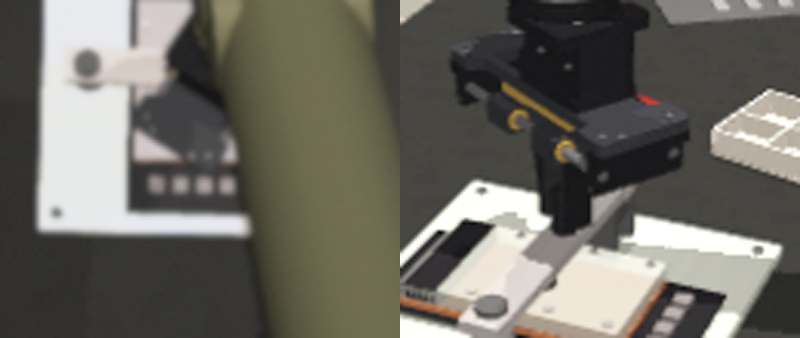

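The arm hides the hole. I'll release, lift and head for the pin, then look from above.

{"api": "jog_arm", "payload": {"commands": [[0.6, 0, 0, 0, 0, 0, 0], [0.6, 0, 0, 0, 0, 0, 0], [0.6, 0, 0, 0, 0, 0, 0], [0.6, 0, 0, 0, 0, 0, 0], [0.6, 0, 0, 0, 0, 0, 0]]}}

```text
time: 5.25
position: [0.5739, -0.0325, 0.0729]
tool_rot: [-2.744, -1.529, -0.001]
ft_force: [-0.1, -0.9, -0.1]
grip_width: 0.521
grip_force: 0.0
```

{"api": "jog_arm", "payload": {"commands": [[0.6, 0, 0, 0.03, 0, 0, 0], [0.6, 0, 0, 0.09, 0, 0, 0], [0.6, 0, 0, 0.15, 0, 0, 0], [0.6, 0, 0, 0.21, 0, 0, 0], [0.6, 0, 0, 0.26, 0, 0, 0]]}}

```text
time: 5.67
position: [0.5742, -0.0328, 0.205]
tool_rot: [2.744, 1.529, 0.002]
ft_force: [0.4, -0.7, 0.9]
grip_width: 0.6
grip_force: 0.0
```

{"api": "jog_arm", "payload": {"commands": [[0.6, -0.01, 0.07, 0, 0, 0, -0.2], [0.6, -0.03, 0.14, 0, 0, 0, -0.4], [0.6, -0.05, 0.21, 0, 0, 0, -0.6], [0.6, -0.07, 0.28, 0, 0, 0, -0.8], [0.6, -0.09, 0.35, 0, 0, 0, -1.0]]}}

```text
time: 6.08
position: [0.528, 0.1435, 0.2029]
tool_rot: [3.049, 0.758, 0.001]
ft_force: [0.9, -0.0, -0.2]
grip_width: 0.597
grip_force: 0.0
```

{"api": "jog_arm", "payload": {"commands": [[0.6, -0.02, 0.08, 0, 0, 0, 0], [0.6, -0.04, 0.16, 0, 0, 0, 0], [0.6, -0.06, 0.24, 0, 0, 0, 0], [0.6, -0.08, 0.32, 0, 0, 0, 0], [0.6, -0.1, 0.38, 0, 0, 0, 0]]}}

```text
time: 6.5
position: [0.4769, 0.3356, 0.203]
tool_rot: [-3.044, -0.769, -0.001]
ft_force: [0.2, -0.1, -0.3]
grip_width: 0.596
grip_force: 0.0
```

Run:
```python
from h import *
s=ctrl.get_state();print(s['position'],s['joint_positions'].round(2),s['grip_width']);R=cv2.Rodrigues(s['tool_rot'])[0];print(R[:,2],np.degrees(np.arctan2(R[1,1],R[0,1])))
c=cam('top');np.savez('top2.npz',*c);a=cv2.resize(c[0][215:290,265:395],None,fx=6,fy=6,interpolation=cv2.INTER_CUBIC);save(a,'pics/t2.png')
```

```text
[0.47694607 0.33559079 0.20304844] [ 0.03  0.28 -0.81  1.63  0.2   1.32 -1.89] 0.5955106765743665
[ 9.55694852e-06  1.99058334e-03 -9.99998019e-01] -61.62844273542764
```

View pics/t2.png

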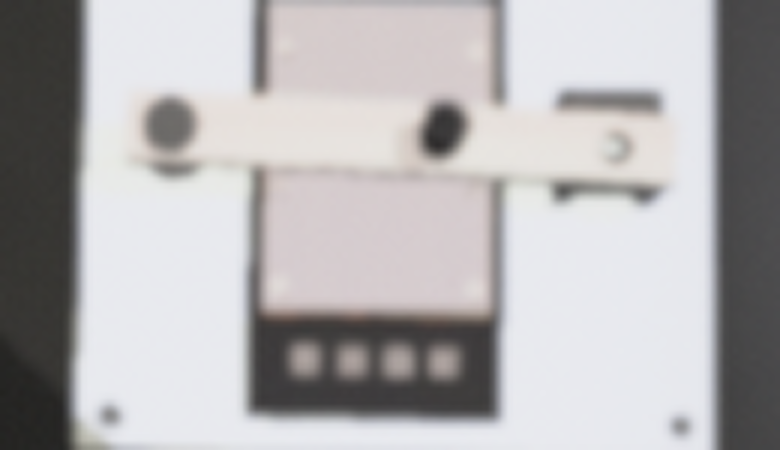

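The bar now lies across the card, with its hole at crop (616,147) over the lug. I'll check the offset.

Run:
```python
from h import *
t=[np.load('top2.npz')['arr_%d'%k] for k in range(4)]
f=lambda x,y,k,ox,oy:((x+.5)/k-.5+ox,(y+.5)/k-.5+oy)
g=lambda x,y:f(x,y,6,265,215)
bh=w(t,g(616,147),.063);piv=w(t,g(171,124),.069);hd=w(t,g(445,129),.099)
print(bh,piv,hd)
lug=w(t,f(508,120,5,265,215),.052);print(lug)
print('lug hole expected bar-hole crop px',(px(t,lug*[1,1,0]+[0,0,.063])[0]+.5-[265,215])*6-.5)
# lug top corners (old crop) and centre
o=[np.load('top0.npz')['arr_%d'%k] for k in range(4)]
print('edges',[w(o,f(*p,5,265,215),.052)[:2].round(4) for p in((470,78),(549,78),(549,160),(470,160))])
# sub-pixel lug hole centroid in the old picture
G=cv2.cvtColor(o[0],cv2.COLOR_RGB2GRAY).astype(float);P=G[233:246,360:374];W=np.clip(P-P.min()-60,0,None);print(P.round().astype(int))
G=cv2.cvtColor(t[0],cv2.COLOR_RGB2GRAY).astype(float);print(G[233:246,360:376].round().astype(int))
```

```text
[ 0.57085852 -0.10847687  0.063     ] [0.57517497 0.08092199 0.069     ] [ 0.57030987 -0.03308379  0.099     ]
[ 0.57401394 -0.10716217  0.052     ]
lug hole expected bar-hole crop px [612.94382796 139.63577483]
edges [array([ 0.5956, -0.0874]), array([ 0.5966, -0.1284]), array([ 0.5536, -0.1284]), array([ 0.5527, -0.0876])]
[[111 112 113 112 112 112 112 112 113 113 112 113 113 117]
 [112 113 113 113 113 111 111 109 112 112 112 114 114 118]
 [111 113 112 112 113 113 111 109 108 109 111 113 113 118]
 [112 112 113 115 125 138 141 137 123 110 110 113 113 118]
 [111 112 113 123 154 184 196 189 161 125 110 111 114 117]
 [110 112 114 132 174 215 226 222 195 143 112 112 113 117]
 [111 111 113 130 170 213 226 225 200 148 115 112 113 117]
 [110 112 113 119 145 179 201 202 179 139 115 112 113 117]
 [111 111 112 114 121 137 150 152 139 122 114 113 113 117]
 [111 111 111 113 113 115 118 118 116 114 113 112 113 118]
 [110 112 112 111 112 112 111 113 112 112 113 113 114 118]
 [110 111 111 112 112 112 111 112 112 112 113 113 113 118]
 [108 111 113 113 114 113 113 114 113 113 112 109 109 115]]
[[184
[... 166 characters left out ...]
 219 219 220 219 219 218 220]
 [225 225 225 225 224 220 213 207 209 215 221 223 224 223 224 223]
 [226 226 226 225 223 216 202 188 185 197 214 222 224 224 224 224]
 [227 227 227 226 223 217 209 195 181 178 202 220 224 225 225 225]
 [228 228 227 226 223 219 217 211 189 172 195 219 225 225 225 225]
 [228 228 228 226 221 214 209 199 184 178 201 221 225 226 226 225]
 [228 228 228 227 222 213 196 183 180 192 214 224 226 226 226 226]
 [227 228 227 227 225 220 211 202 204 214 222 226 226 226 227 226]
 [222 223 223 223 223 222 220 219 219 221 223 224 225 225 226 226]
 [197 199 202 204 206 207 209 212 213 214 214 214 217 219 220 221]
 [146 149 154 160 163 164 169 175 177 178 177 177 183 190 196 204]]
```

```bash
cat > fit.py <<'E'
from h import *
from scipy.optimize import minimize
r=.0065;S=6
def ld(n): return [np.load(n)['arr_%d'%k] for k in range(4)]
def fit(c,stack,uv,free,x0,h=5):
    """stack: list of (z, centre id) rings from the top down; classes = first ring that blocks; linear colours"""
    u0,v0=np.round(uv).astype(int); n=2*h+1
    G=cv2.cvtColor(c[0],cv2.COLOR_RGB2GRAY).astype(float)[v0-h:v0+h+1,u0-h:u0+h+1]
    q=(np.arange((n+4)*S)+.5)/S-.5-2
    U,V=np.meshgrid(u0-h+q,v0-h+q)
    p=cv2.undistortPoints(np.stack([U.ravel(),V.ravel()],1)[:,None],c[1],c[2])[:,0]
    d=np.c_[p,np.ones(len(p))]@c[3][:3,:3]; o=-c[3][:3,:3].T@c[3][:3,3]
    XY=[(o+d*((z-o[2])/d[:,2])[:,None])[:,:2] for z,_ in stack]
    def cost(x):
        ctr=free(x[:-1]); cls=np.full(len(p),len(stack))
        for k in range(len(stack)-1,-1,-1):
            cls[((XY[k]-ctr[stack[k][1]])**2).sum(1)>r*r]=k
        A=[]
        for k in range(len(stack)+1):
            m=cv2.GaussianBlur((cls==k).astype(float).reshape(U.shape),(0,0),abs(x[-1])*S+.1)
            A.append(cv2.resize(m,(n+4,n+4),interpolation=cv2.INTER_AREA)[2:-2,2:-2].ravel())
        A=np.array(A).T; A=np.vstack([A,np.eye(A.shape[1])*.3]); b=np.r_[G.ravel(),np.full(A.shape[1],150*.3)]
        s=np.linalg.lstsq(A,b,rcond=None)[0]
        cost.col=s
        return ((A@s-b)**2).sum()/n/n
    res=minimize(cost,x0,method='Nelder-Mead',options=dict(initial_simplex=np.array([x0]+[np.array(x0)+np.eye(len(x0))[i]*(.002 if i<len(x0)-1 else .3) for i in range(len(x0))]),xatol=2e-5,fatol=1e-3))
    cost(res.x); return res.x,res.fun,cost.col.round()
def lug():
    c=ld('top0.npz')
    return fit(c,[(.052,0),(.040,0)],(366.2,238.6),lambda x:[x],[.575,-.108,.7])
def bar(f,l):
    c=ld(f); return fit(c,[(.063,1),(.053,1),(.052,0),(.040,0)],(367,239),lambda x:[l,x],[.573,-.1085,.7])
E
python3 - <<'E'
from fit import *
a=lug();print(a);print(bar('top2.npz',a[0][:2]))
E
```

```text
(array([ 0.57452946, -0.10766269,  0.71363061]), np.float64(15.514938927876415), array([112., 177., 231.]))
(array([ 0.5707055 , -0.10845213,  0.62385167]), np.float64(44.373093936502535), array([220., 146., 148., 157., 213.]))
```

Numeric fit: the bar hole is at x=0.5707 and the lug hole at x=0.5745, so the bar is about 3.8 mm short. I'll go back and grip along x to correct it.

{"api": "jog_arm", "payload": {"commands": [[0.6, 0.02, -0.075, 0, 0, 0, 0.2], [0.6, 0.04, -0.15, 0, 0, 0, 0.4], [0.6, 0.06, -0.225, 0, 0, 0, 0.6], [0.6, 0.08, -0.3, 0, 0, 0, 0.8], [0.6, 0.1, -0.37, 0, 0, 0, 1.0]]}}

```text
time: 6.97
position: [0.529, 0.1444, 0.2028]
tool_rot: [2.74, 1.535, -0.0]
ft_force: [0.6, 0.1, -0.0]
grip_width: 0.598
grip_force: 0.0
```

{"api": "jog_arm", "payload": {"commands": [[0.6, 0.02, -0.075, 0, 0, 0, 0.2], [0.6, 0.04, -0.15, 0, 0, 0, 0.4], [0.6, 0.06, -0.225, 0, 0, 0, 0.6], [0.6, 0.08, -0.3, 0, 0, 0, 0.8], [0.6, 0.096, -0.37, 0, 0, 0, 1.0]]}}

```text
time: 7.38
position: [0.5771, -0.041, 0.2028]
tool_rot: [2.251, 2.191, 0.0]
ft_force: [0.2, -0.4, -0.1]
grip_width: 0.596
grip_force: 0.0
```

{"api": "jog_arm", "payload": {"commands": [[0.6, 0, 0, 0, 0, 0, 0.054], [0.6, 0, 0, 0, 0, 0, 0.054], [0.6, 0, 0, 0, 0, 0, 0.054], [0.6, 0, 0, 0, 0, 0, 0.054], [0.6, 0, 0, 0, 0, 0, 0.054]]}}

```text
time: 7.8
position: [0.5767, -0.0365, 0.2028]
tool_rot: [2.222, 2.221, 0.001]
ft_force: [0.7, 0.1, 0.0]
grip_width: 0.601
grip_force: 0.0
```

Run:
```python
from h import *
s=ctrl.get_state();print(s['position'],s['joint_positions'].round(3),s['grip_width']);R=cv2.Rodrigues(s['tool_rot'])[0];print(R[:,2],np.degrees(np.arctan2(R[1,1],R[0,1])))
```

```text
[ 0.57669285 -0.03647457  0.20283042] [ 0.638  0.247 -0.721  1.643  0.167  1.314 -0.111] 0.6011348647981368
[ 3.49501384e-04  1.89572233e-04 -9.99999921e-01] -0.03608558067787305
```

{"api": "jog_arm", "payload": {"commands": [[0.6, -0.002, 0.008, -0.06, 0, 0, 0], [0.6, -0.002, 0.008, -0.12, 0, 0, 0], [0.6, -0.002, 0.008, -0.18, 0, 0, 0], [0.6, -0.002, 0.008, -0.23, 0, 0, 0], [0.6, -0.002, 0.008, -0.26, 0, 0, 0]]}}

```text
time: 8.22
position: [0.5739, -0.033, 0.0698]
tool_rot: [-2.221, -2.218, 0.003]
ft_force: [-0.1, 0.8, -0.1]
grip_width: 0.601
grip_force: 0.0
```

{"api": "jog_arm", "payload": {"commands": [[0.1, 0, 0, 0, 0, 0, 0], [0.1, 0, 0, 0, 0, 0, 0], [0.1, 0, 0, 0, 0, 0, 0], [0.1, 0, 0, 0, 0, 0, 0], [0.1, 0, 0, 0, 0, 0, 0]]}}

```text
time: 8.63
position: [0.577, -0.0344, 0.0742]
tool_rot: [2.223, 2.216, 0.002]
ft_force: [0.1, 0.3, 0.4]
grip_width: 0.307
grip_force: 0.0
```

{"api": "jog_arm", "payload": {"commands": [[0.1, 0, 0, 0, 0, 0, 0], [0.1, 0, 0, 0, 0, 0, 0], [0.1, 0, 0, 0, 0, 0, 0], [0.1, 0, 0, 0, 0, 0, 0], [0.1, 0, 0, 0, 0, 0, 0]]}}

```text
time: 9.05
position: [0.5765, -0.0346, 0.0736]
tool_rot: [2.224, 2.217, 0.001]
ft_force: [-1.8, 0.2, 5.7]
grip_width: 0.226
grip_force: 10.0
```

{"api": "jog_arm", "payload": {"commands": [[0.6, 0, 0, 0, 0, 0, 0], [0.6, 0, 0, 0, 0, 0, 0], [0.6, 0, 0, 0, 0, 0, 0], [0.6, 0, 0, 0, 0, 0, 0], [0.6, 0, 0, 0, 0, 0, 0]]}}

```text
time: 9.47
position: [0.5757, -0.0345, 0.0723]
tool_rot: [-2.225, -2.218, 0.0]
ft_force: [-0.4, 0.4, 0.0]
grip_width: 0.516
grip_force: 0.0
```

{"api": "jog_arm", "payload": {"commands": [[0.6, 0, 0, 0.04, 0, 0, 0], [0.6, 0, 0, 0.1, 0, 0, 0], [0.6, 0, 0, 0.16, 0, 0, 0], [0.6, 0, 0, 0.22, 0, 0, 0], [0.6, 0, 0, 0.26, 0, 0, 0]]}}

```text
time: 9.88
position: [0.5768, -0.0342, 0.2056]
tool_rot: [2.223, 2.216, 0.003]
ft_force: [0.8, -0.2, -0.1]
grip_width: 0.6
grip_force: 0.0
```

{"api": "jog_arm", "payload": {"commands": [[0.6, -0.02, 0.075, 0, 0, 0, -0.2], [0.6, -0.04, 0.15, 0, 0, 0, -0.4], [0.6, -0.06, 0.225, 0, 0, 0, -0.6], [0.6, -0.08, 0.3, 0, 0, 0, -0.8], [0.6, -0.1, 0.37, 0, 0, 0, -1.0]]}}

```text
time: 10.3
position: [0.525, 0.1527, 0.2027]
tool_rot: [2.727, 1.56, 0.001]
ft_force: [1.3, 0.1, 0.4]
grip_width: 0.6
grip_force: 0.0
```

{"api": "jog_arm", "payload": {"commands": [[0.6, -0.02, 0.075, 0, 0, 0, -0.2], [0.6, -0.04, 0.15, 0, 0, 0, -0.4], [0.6, -0.06, 0.225, 0, 0, 0, -0.6], [0.6, -0.08, 0.3, 0, 0, 0, -0.8], [0.6, -0.094, 0.37, 0, 0, 0, -1.0]]}}

```text
time: 10.72
position: [0.4776, 0.3376, 0.2027]
tool_rot: [3.037, 0.801, 0.0]
ft_force: [0.8, -0.0, 0.2]
grip_width: 0.603
grip_force: 0.0
```

Run:
```python
from fit import *
np.savez('top3.npz',*cam('top'))
a=lug()[0][:2]
x,f,col=bar('top3.npz',a);print(x,f,col,((x[:2]-a)*1e3).round(2),'mm')
s=ctrl.get_state();print(s['position'],s['joint_positions'].round(3))
c=ld('top3.npz');G=cv2.resize(c[0][215:290,265:395],None,fx=6,fy=6,interpolation=cv2.INTER_CUBIC);save(G,'pics/t3.png')
```

```text
[ 0.5745951  -0.10801571  0.59479619] 539.5191512415885 [210. 126. 152. 166. 230.] [ 0.07 -0.35] mm
[0.47340814 0.34678098 0.20307674] [ 0.021  0.289 -0.826  1.621  0.212  1.322 -1.889]
```

View pics/t3.png

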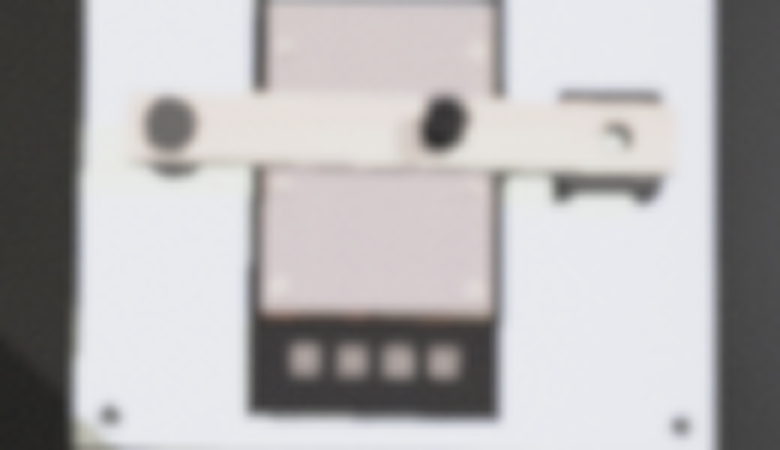

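The bar hole is now within about 0.4 mm of the lug hole: crop (616,137), with the crescent on the far side only. Next is the pin; I'll settle and read the pose first.

{"api": "jog_arm", "payload": {"commands": [[0.6, 0, 0, 0, 0, 0, 0], [0.6, 0, 0, 0, 0, 0, 0], [0.6, 0, 0, 0, 0, 0, 0], [0.6, 0, 0, 0, 0, 0, 0], [0.6, 0, 0, 0, 0, 0, 0]]}}

```text
time: 11.18
position: [0.4798, 0.3338, 0.2025]
tool_rot: [3.036, 0.804, -0.0]
ft_force: [0.2, -0.4, 0.5]
grip_width: 0.601
grip_force: 0.0
```

{"api": "jog_arm", "payload": {"commands": [[0.6, 0, 0, 0, 0, 0, 0], [0.6, 0, 0, 0, 0, 0, 0], [0.6, 0, 0, 0, 0, 0, 0], [0.6, 0, 0, 0, 0, 0, 0], [0.6, 0, 0, 0, 0, 0, 0]]}}

```text
time: 11.6
position: [0.4789, 0.3355, 0.2026]
tool_rot: [3.036, 0.808, -0.0]
ft_force: [-0.2, 0.1, 0.5]
grip_width: 0.599
grip_force: 0.0
```

{"api": "jog_arm", "payload": {"commands": [[0.6, 0, 0.02, -0.02, 0, 0, 0], [0.6, 0, 0.04, -0.05, 0, 0, 0], [0.6, 0, 0.055, -0.08, 0, 0, 0], [0.6, 0, 0.067, -0.1, 0, 0, 0], [0.6, 0, 0.067, -0.12, 0, 0, 0]]}}

```text
time: 12.02
position: [0.4775, 0.3708, 0.1407]
tool_rot: [-3.034, -0.812, 0.003]
ft_force: [0.4, 0.6, 0.7]
grip_width: 0.6
grip_force: 0.0
```

{"api": "jog_arm", "payload": {"commands": [[0.6, 0, 0, -0.04, 0, 0, 0], [0.6, 0, 0, -0.08, 0, 0, 0], [0.6, 0, 0, -0.12, 0, 0, 0], [0.6, 0, 0, -0.15, 0, 0, 0], [0.6, 0, 0, -0.176, 0, 0, 0]]}}

```text
time: 12.43
position: [0.4784, 0.3685, 0.0527]
tool_rot: [3.035, 0.808, -0.002]
ft_force: [-0.6, -0.4, -0.0]
grip_width: 0.599
grip_force: 0.0
```

{"api": "jog_arm", "payload": {"commands": [[0.5, 0, 0, 0, 0, 0, 0], [0.35, 0, 0, 0, 0, 0, 0], [0.3, 0, 0, 0, 0, 0, 0], [0.3, 0, 0, 0, 0, 0, 0], [0.3, 0, 0, 0, 0, 0, 0]]}}

```text
time: 12.85
position: [0.4795, 0.3696, 0.0558]
tool_rot: [-3.035, -0.808, -0.003]
ft_force: [0.2, 0.2, -0.5]
grip_width: 0.336
grip_force: 0.0
```

{"api": "jog_arm", "payload": {"commands": [[0.05, 0, 0, 0, 0, 0, 0], [0.05, 0, 0, 0, 0, 0, 0], [0.05, 0, 0, 0, 0, 0, 0], [0.05, 0, 0, 0, 0, 0, 0], [0.05, 0, 0, 0, 0, 0, 0]], "grip_force": 25}}

```text
time: 13.27
position: [0.4791, 0.3691, 0.055]
tool_rot: [3.036, 0.808, 0.001]
ft_force: [0.2, -0.8, 2.7]
grip_width: 0.173
grip_force: 25.0
```

{"api": "jog_arm", "payload": {"commands": [[0.05, 0, 0, 0, 0, 0, 0], [0.05, 0, 0, 0, 0, 0, 0], [0.05, 0, 0, 0, 0, 0, 0], [0.05, 0, 0, 0, 0, 0, 0], [0.05, 0, 0, 0, 0, 0, 0]]}}

```text
time: 13.68
position: [0.4791, 0.3691, 0.0549]
tool_rot: [3.036, 0.808, 0.001]
ft_force: [-0.1, -1.6, 4.4]
grip_width: 0.175
grip_force: 25.0
```

{"api": "jog_arm", "payload": {"commands": [[0.05, 0, 0, 0.03, 0, 0, 0], [0.05, 0, 0, 0.08, 0, 0, 0], [0.05, 0, 0, 0.14, 0, 0, 0], [0.05, 0, 0, 0.21, 0, 0, 0], [0.05, 0, 0, 0.27, 0, 0, 0]]}}

```text
time: 14.1
position: [0.4782, 0.3694, 0.1917]
tool_rot: [-3.035, -0.809, 0.001]
ft_force: [0.6, 0.7, -0.9]
grip_width: 0.175
grip_force: 25.0
```

{"api": "jog_arm", "payload": {"commands": [[0.05, 0.01, -0.04, 0.02, 0, 0, 0], [0.05, 0.03, -0.1, 0.03, 0, 0, 0], [0.05, 0.05, -0.17, 0.03, 0, 0, 0], [0.05, 0.07, -0.24, 0.03, 0, 0, 0], [0.05, 0.09, -0.31, 0.03, 0, 0, 0]]}}

```text
time: 14.52
position: [0.5235, 0.2129, 0.2051]
tool_rot: [-3.035, -0.81, -0.0]
ft_force: [1.3, -0.0, -0.9]
grip_width: 0.177
grip_force: 25.0
```

{"api": "jog_arm", "payload": {"commands": [[0.05, 0.02, -0.07, 0, 0, 0, 0], [0.05, 0.04, -0.14, 0, 0, 0, 0], [0.05, 0.06, -0.21, 0, 0, 0, 0], [0.05, 0.08, -0.28, 0, 0, 0, 0], [0.05, 0.09, -0.35, 0, 0, 0, 0]]}}

```text
time: 14.93
position: [0.5692, 0.0376, 0.2049]
tool_rot: [-3.035, -0.809, -0.001]
ft_force: [-0.1, -0.2, -0.1]
grip_width: 0.175
grip_force: 25.0
```

{"api": "jog_arm", "payload": {"commands": [[0.05, 0.004, -0.06, 0, 0, 0, 0], [0.05, 0.008, -0.12, 0, 0, 0, 0], [0.05, 0.01, -0.18, 0, 0, 0, 0], [0.05, 0.011, -0.23, 0, 0, 0, 0], [0.05, 0.011, -0.27, 0, 0, 0, 0]]}}

```text
time: 15.35
position: [0.5738, -0.0984, 0.2047]
tool_rot: [3.037, 0.805, -0.001]
ft_force: [0.3, 0.3, -1.8]
grip_width: 0.173
grip_force: 25.0
```

{"api": "jog_arm", "payload": {"commands": [[0.05, 0, -0.012, 0, 0, 0, 0], [0.05, 0, -0.024, 0, 0, 0, 0], [0.05, 0, -0.024, 0, 0, 0, 0], [0.05, 0, -0.024, 0, 0, 0, 0], [0.05, 0, -0.024, 0, 0, 0, 0]]}}

```text
time: 15.77
position: [0.5745, -0.1056, 0.2048]
tool_rot: [-3.034, -0.813, -0.001]
ft_force: [0.4, 0.5, -0.5]
grip_width: 0.172
grip_force: 25.0
```

{"api": "jog_arm", "payload": {"commands": [[0.05, 0, 0, 0, 0, 0, 0], [0.05, 0, 0, 0, 0, 0, 0], [0.05, 0, 0, 0, 0, 0, 0], [0.05, 0, 0, 0, 0, 0, 0], [0.05, 0, 0, 0, 0, 0, 0]]}}

```text
time: 16.18
position: [0.5744, -0.1078, 0.2046]
tool_rot: [3.036, 0.809, -0.0]
ft_force: [0.0, 0.2, -0.9]
grip_width: 0.176
grip_force: 25.0
```

{"api": "jog_arm", "payload": {"commands": [[0.05, 0, 0, -0.04, 0, 0, 0], [0.05, 0, 0, -0.08, 0, 0, 0], [0.05, 0, 0, -0.12, 0, 0, 0], [0.05, 0, 0, -0.15, 0, 0, 0], [0.05, 0, 0, -0.166, 0, 0, 0]]}}

```text
time: 16.6
position: [0.573, -0.1079, 0.1194]
tool_rot: [-3.034, -0.808, 0.004]
ft_force: [-0.6, -0.3, -1.2]
grip_width: 0.173
grip_force: 25.0
```

{"api": "jog_arm", "payload": {"commands": [[0.05, 0, 0, 0, 0, 0, 0], [0.05, 0, 0, -0.005, 0, 0, 0], [0.05, 0, 0, -0.01, 0, 0, 0], [0.05, 0, 0, -0.015, 0, 0, 0], [0.05, 0, 0, -0.02, 0, 0, 0]]}}

```text
time: 17.02
position: [0.575, -0.1081, 0.1123]
tool_rot: [3.035, 0.808, 0.002]
ft_force: [-0.1, 0.9, -0.2]
grip_width: 0.174
grip_force: 25.0
```

{"api": "jog_arm", "payload": {"commands": [[0.05, 0, 0, -0.004, 0, 0, 0], [0.05, 0, 0, -0.008, 0, 0, 0], [0.05, 0, 0, -0.012, 0, 0, 0], [0.05, 0, 0, -0.016, 0, 0, 0], [0.05, 0, 0, -0.02, 0, 0, 0]]}}

```text
time: 17.43
position: [0.5744, -0.108, 0.1014]
tool_rot: [3.036, 0.808, 0.0]
ft_force: [1.2, -0.1, -0.8]
grip_width: 0.178
grip_force: 25.0
```

{"api": "jog_arm", "payload": {"commands": [[0.05, 0, 0, -0.005, 0, 0, 0], [0.05, 0, 0, -0.01, 0, 0, 0], [0.05, 0, 0, -0.015, 0, 0, 0], [0.05, 0, 0, -0.02, 0, 0, 0], [0.05, 0, 0, -0.025, 0, 0, 0]]}}

```text
time: 17.85
position: [0.5749, -0.1082, 0.0891]
tool_rot: [3.035, 0.808, 0.002]
ft_force: [1.0, -0.3, 0.3]
grip_width: 0.175
grip_force: 25.0
```

{"api": "jog_arm", "payload": {"commands": [[0.05, 0, 0, -0.005, 0, 0, 0], [0.05, 0, 0, -0.01, 0, 0, 0], [0.05, 0, 0, -0.015, 0, 0, 0], [0.05, 0, 0, -0.02, 0, 0, 0], [0.05, 0, 0, -0.025, 0, 0, 0]]}}

```text
time: 18.27
position: [0.5749, -0.1082, 0.0767]
tool_rot: [3.035, 0.808, 0.002]
ft_force: [1.3, -1.6, 0.2]
grip_width: 0.179
grip_force: 25.0
```

{"api": "jog_arm", "payload": {"commands": [[0.05, 0, 0, -0.001, 0, 0, 0], [0.05, 0, 0, -0.002, 0, 0, 0], [0.05, 0, 0, -0.004, 0, 0, 0], [0.05, 0, 0, -0.006, 0, 0, 0], [0.05, 0, 0, -0.006, 0, 0, 0]]}}

```text
time: 18.68
position: [0.5748, -0.1082, 0.0737]
tool_rot: [3.035, 0.808, 0.001]
ft_force: [3.7, -1.8, 1.4]
grip_width: 0.174
grip_force: 25.0
```

{"api": "jog_arm", "payload": {"commands": [[0.05, 0, 0, -0.001, 0, 0, 0], [0.05, 0, 0, -0.002, 0, 0, 0], [0.05, 0, 0, -0.003, 0, 0, 0], [0.05, 0, 0, -0.003, 0, 0, 0], [0.05, 0, 0, -0.003, 0, 0, 0]]}}

```text
time: 19.1
position: [0.575, -0.1082, 0.0729]
tool_rot: [3.035, 0.808, 0.002]
ft_force: [2.7, -2.9, 4.9]
grip_width: 0.177
grip_force: 25.0
```

{"api": "jog_arm", "payload": {"commands": [[0.45, 0, 0, 0, 0, 0, 0], [0.45, 0, 0, 0, 0, 0, 0], [0.45, 0, 0, 0, 0, 0, 0], [0.45, 0, 0, 0, 0, 0, 0], [0.45, 0, 0, 0, 0, 0, 0]]}}

```text
time: 19.52
position: [0.5734, -0.1074, 0.0713]
tool_rot: [-3.034, -0.809, 0.003]
ft_force: [0.4, -0.4, -0.2]
grip_width: 0.423
grip_force: 0.0
```

{"api": "jog_arm", "payload": {"commands": [[0.45, 0, 0, 0.02, 0, 0, 0], [0.45, 0, 0, 0.06, 0, 0, 0], [0.45, 0, 0, 0.12, 0, 0, 0], [0.45, 0, 0, 0.19, 0, 0, 0], [0.45, 0, 0, 0.25, 0, 0, 0]]}}

```text
time: 19.93
position: [0.5743, -0.1075, 0.1996]
tool_rot: [3.036, 0.809, 0.001]
ft_force: [1.1, -0.5, 0.8]
grip_width: 0.45
grip_force: 0.0
```

{"api": "jog_arm", "payload": {"commands": [[0.45, 0, -0.06, 0, 0, 0, 0], [0.45, 0, -0.13, 0, 0, 0, 0], [0.45, 0, -0.2, 0, 0, 0, 0], [0.45, 0, -0.27, 0, 0, 0, 0], [0.45, 0, -0.33, 0, 0, 0, 0]]}}

```text
time: 20.35
position: [0.5737, -0.2757, 0.1979]
tool_rot: [3.035, 0.806, -0.0]
ft_force: [-0.3, 0.1, -0.1]
grip_width: 0.451
grip_force: 0.0
```

Run:
```python
from h import *
i=cam('side')
print(px(i,[[.5745,-.108,.101],[.5745,-.108,.067]]))
a=cv2.resize(i[0][185:305,250:410],None,fx=5,fy=5,interpolation=cv2.INTER_CUBIC);save(a,'pics/f.png')
print(ctrl.get_state()['ft_force'])
```

```text
[[334.07212606 207.27036455]
 [333.96011675 220.0779334 ]]
[-0.4120373  -6.88450372  0.44089916]
```

View pics/f.png

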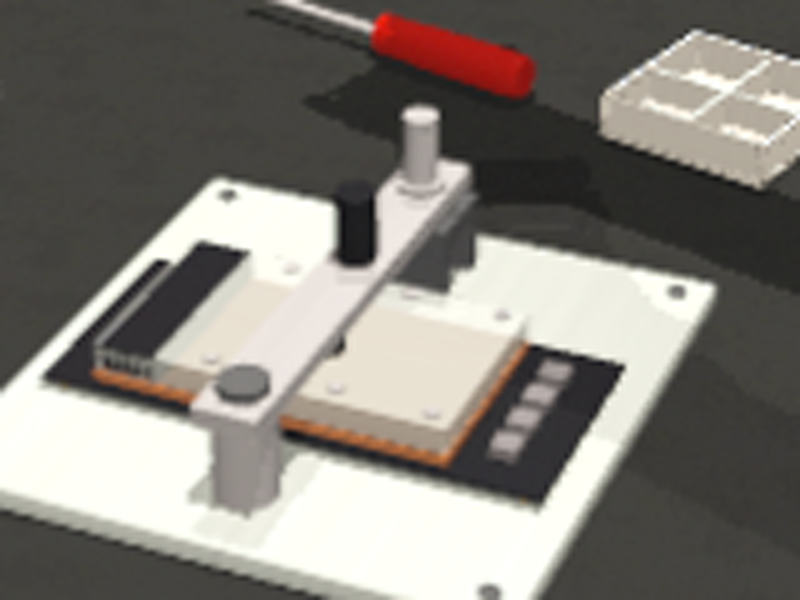

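The pin top is at crop (421,113), against a predicted (422,113) for fully home, and the collar is on the bar at (421,187). I'll let the arm settle, then hand in.

{"api": "jog_arm", "payload": {"commands": [[0.45, 0, 0, 0, 0, 0, 0], [0.45, 0, 0, 0, 0, 0, 0], [0.45, 0, 0, 0, 0, 0, 0], [0.45, 0, 0, 0, 0, 0, 0], [0.45, 0, 0, 0, 0, 0, 0]]}}

```text
time: 20.82
position: [0.5748, -0.2711, 0.1975]
tool_rot: [-3.035, -0.812, -0.001]
ft_force: [-0.5, -0.5, 0.1]
grip_width: 0.445
grip_force: 0.0
```

```bash
python3 -c "
from bench import ctrl;print(ctrl.close_job())"
```

```text
the job is handed in; nothing more can be done
None
```

The job is handed in: the bar's hole is lined up with the lug's, and the steel pin from the stand is pushed fully home through both, with its collar on the bar and the gripper clear, at about 21 s; the hand-in call returned no verdict.

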